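Test the anchor light at its half-turn

ROBOT

A 7-joint arm with a two-finger parallel gripper is mounted at the origin on the work surface. World frame = base frame: x ahead of the robot, y to its left, z up, the work surface at z = 0. Lengths are in mm, angles in rad, forces in N, time in s.
With the tool pointing down it reaches from about 400 to 925 mm from the base axis. Payload 5.6 kg.
Tool frame: the origin (TCP) lies at the very end of the fingers, on their centre line; the grasp point (between the pads) lies 19 mm behind it (bot.hold_point_z is the distance from the TCP to the grasp point, in mm); z points along the fingers, y is the line along which they close (so a half turn about z gives the same grasp; the last joint's range is limited). The gripper opens to 85 mm and grips with 20 to 120 N. Pads are 22 mm wide; open, the fingers measure 114 mm over their backs; the gripper's body (76 mm by 85 mm) begins 54 mm behind the grasp point. The pads swing forward as they close: fully open they stand 13 mm farther back than shut.
Start: joints at [1.164, 0.468, -0.012, 1.603, 0.006, 1.071, -0.056], TCP at [231.248, -607.481, 231.29] pointing down, gripper open.
Joint ranges: [-2.53, 2.53], [-0.31, 2.02], [-1.57, 1.55], [0.28, 2.44], [-1.29, 4.43], [0.15, 1.84], [-2.92, 2.92]. Speed limits (rad/s): [2.57, 2.57, 3.14, 3.14, 3.14, 3.14, 3.14].

INTERFACE

Orientations are given as [roll, pitch, yaw] about the fixed x, y, z axes, in that order (R = Rz(yaw) Ry(pitch) Rx(roll)).
In Python, from cell import bot gives the robot as it stands. Calls block until the motion is done:
- bot.move_ptp(position, orientation): joint-space move of the TCP to a pose.
- bot.servo_line(position, orientation=None, v=150): straight line of the TCP; orientation=None keeps the orientation; v is the mean speed in mm/s.
- bot.move_joints(angles): joint-space move.
- bot.move_gripper(opening, grasp_force=None): opening from 0.0 (shut) to 1.0 (fully open); grasp_force is the grip in N (None keeps the last); returns when the fingers have stopped.
- bot.sleep(seconds).
- bot.ik(position, orientation): joint angles nearest the present ones, or None.
- bot.get_image(name): name is "side" or "top" or "wrist"; returns a dict with "pixels" (400x640x3 uint8, red, green, blue), "K" (3x3 intrinsics, pixels), "rvec" (rotation vector, rad) and "tvec" (3), from world to camera coordinates, as OpenCV has them; the wrist camera has in their place "tool_from_camera" (4x4, takes a point from camera to tool coordinates, whose origin is the TCP and whose axes are the flange's). Camera axes: x right, y down, z forward; pixel columns grow to the right and rows downward; lengths in mm; the calibration is good to about 2 mm. The wrist camera is an equidistant fisheye: a pixel r from the principal point sees the ray r / f radians off the axis. A picture is of the moment at which its call begins: read the wrist's pose just before it. There is no depth.
A pose or a line that the arm cannot do raises bot.MotionError and nothing moves.
- bot.close_job(): hands the job in; it is judged then, once.
Readings, each from a call of its own:
- bot.read_time_s(): time.
- bot.read_joint_pos(): joint angles.
- bot.read_joint_vel(): joint speeds.
- bot.read_tau(): joint torques, N m.
- bot.read_position(): TCP position.
- bot.read_tcp_rot(): TCP orientation.
- bot.read_force(): force on the tool from outside, world axes, zero at the start.
- bot.read_ft_torque(): the same for the moment, N m.
- bot.read_grip_width(): opening from 0.0 (shut) to 1.0 (fully open).
- bot.read_grasp_force(): force on a finger pad.
Only numpy, scipy, OpenCV 4.12 (cv2) and the standard library are available. Lean on these libraries where they do the work, as an engineer would, in place of code of your own. Each camera call takes 0.05 s, during which the arm holds its last target. There are 200 camera calls.

TASK

Before the anchor light is hoisted, fit its lamp head onto the battery body: stand the head upright in the socket with its two pins down the two entry slots, right to the bottom, then twist it clockwise (seen from above) half-way to the lock, until its pointer stands at the bar mark, the test position. Stop well before the lock clicks. The switch springs back if let go, so finish while still gripping the head and holding it at the test mark; leave the other things on the chart table where they lie.

Things in the scene. Friction and masses are not known exactly. Their poses are not given: they have to be found in the camera images.
- lantern: battery body of the anchor light: grey plastic upright cylinder 76 mm wide, in a black deck socket (112 mm foot) screwed to the table, so it stays put. Origin: centre of the foot on the table, z up. Rim 90 mm up. In its top is the bayonet socket: a bore 51 mm wide through an aluminium ledge 10.5 mm thick, below it a chamber 61 mm wide with a flat floor. A half turn about z looks the same.
- socket (a point): point on the lantern's axis on the socket's floor, 66 mm above the table: the head's origin comes here when fully home. Axes as the lantern's.
- slot (a point): mouth of one of the two entry slots for the pins, at the rim, 28 mm from the axis along the lantern's +x; the other is opposite, at -x. Slots are 12 mm wide and cut the ledge through. A white round dot on the rim marks each.
- test_mark (a point): test mark: white radial bar on the rim, 36 degrees clockwise (seen from above) of the +x slot, with its twin opposite. The head's pointers stand here in the test position. A white square 73 degrees clockwise of each slot marks the lock; sprung catches begin to resist at about 47 degrees of turn and click over at about 60.
- lamp_head: lamp head, 122 mm high, about 160 g, loose, upright on the table. Origin: centre of its underside, z up. From below: black skirt 48 mm wide (0 to 26 mm, foot tapered to 43) with the two pins; black collar 62 wide (to 36 mm) with white pointer ribs over the pins; clear lens 56 wide (to 72); black cap 62 wide (to 84); flat hoisting eye (84 to 122 mm). A half turn about z is the same.
- eye (a point): point on the head's axis, 108 mm above its underside, in the hoisting eye, an upright flat aluminium lug 12 mm thick along the head's y and 36 mm wide along its x, 38 mm high: pinch it here across the 12 mm.
- pin (a point): outer end of one of the two round steel bayonet pins, 8 mm in diameter, 28.5 mm from the head's axis along its +x, 7 mm above the underside; the other is opposite, at -x. Home, the pins pass under the ledge with 2.5 mm to spare.
- switch_ring (a joint): spring-return switch ring inside the socket, rad, 0 at rest, grows as the head turns clockwise. The pins meet it after about 0.11 rad of turn, then push it along, so it reads the head's turn less about 0.11: about 0.52 at the test mark, 0.94 at the lock's click. Spring back torque 0.04 N m at rest, 0.09 N m at the test mark.
- parallel_rule: grey aluminium parallel rule, 380 x 62 mm, 17 mm high at its knobs, long along its y, lying flat. Origin: centre underneath. Leave alone.
- bearing_compass: white plastic hand-bearing compass, round puck 80 mm wide, 38 mm high. Origin: centre underneath. Leave alone.
- dividers: stainless steel dividers lying flat, about 195 mm long along its x, 50 mm wide, 7 mm high. Origin: near its middle, underneath. Leave alone.
- pencil_cup: clear acrylic pencil cup, 76 mm wide, 95 mm high, with three pencils standing in it, up to 165 mm high. Origin: centre underneath. Leave alone.
Mind the look-alikes: they are no part of the job. Leave any orange or pink look-alike of the lamp_head alone. There is more than one size of the lantern; the one meant has the size given above.

How it is judged (in metres and radians):
On the way, in this order (a step that is already met when the one before it is completed fails the run):
1. the lamp head is fully down in the socket, upright and centred (z of lamp_head in the frame of socket below 0.003 m and horizontal distance between lamp_head and socket below 0.004 m and angle between lamp_head's own z axis and vertical below 0.1 rad), for 0.1 s.
2. the head is turned to the test mark, half-way to the lock, against the spring (z of lamp_head in the frame of socket below 0.004 m and angle between the x axis of lamp_head and the x axis of lantern, either way round between 0.45 and 0.81 rad and value of joint switch_ring above 0.25 rad), for 0.3 s.
At the end, for the whole second after the job is handed in: The lamp head is home in the socket (within 4 mm of floor and axis, upright within 0.1 rad), turned clockwise to the test mark (36 degrees, within about 10), the switch ring carried past 0.25 rad, all still, and the fingers still grip the head with over 2 N (all of step 2 and horizontal distance between lamp_head and socket below 0.004 m and angle between lamp_head's own z axis and vertical below 0.1 rad and angular speed of lamp_head below 0.15 rad/s and contact force between the fingers and lamp_head above 2 N); the arm keeps its last pose, push and grip.
It fails at once if the lock clicks: the head is turned past the catches (value of joint switch_ring above 0.93 rad).
It fails at once if the parallel rule is disturbed (distance of parallel_rule from where it was at the start of the episode above 0.02 m).
It fails at once if the compass is disturbed (distance of bearing_compass from where it was at the start of the episode above 0.02 m).
It fails at once if the dividers are disturbed (distance of dividers from where it was at the start of the episode above 0.02 m).
It fails at once if the pencil cup is disturbed (distance of pencil_cup from where it was at the start of the episode above 0.02 m or angle between pencil_cup's own z axis and vertical above 0.3 rad).
It also fails if it takes over 48 s, if anything falls off the work surface, if the arm or the gripper's body presses on something with over 40 N, if the wrist force passes 120 N, or if a joint passes its speed limit or range.

## Working session

There is one attempt and no reset: what is moved stays moved. The work goes in short steps, each a Python script; the robot and the scene stay as the last script left them, time stands still between calls to the robot, and variables do not carry over. Pictures are saved under pics/ and viewed, at most 10 in all, crops included, and the job is handed in when it is done.

```bash
ls; mkdir -p pics
python3 - <<'E'
from cell import bot
import cv2,numpy as np,pickle
d={}
for n in("side","top","wrist"):
    im=bot.get_image(n); d[n]=im
    cv2.imwrite(f"pics/{n}0.png",im["pixels"][...,::-1])
    print(n,[ (k,np.round(v,3).tolist()) for k,v in im.items() if k!="pixels"])
pickle.dump(d,open("im0.pkl","wb"))
print(bot.read_tcp_rot(),bot.read_time_s(),bot.hold_point_z)
E
```

```text
pics
side [('K', [[462.789, 0.0, 319.293], [0.0, 462.789, 201.764], [0.0, 0.0, 1.0]]), ('rvec', [0.135, -2.805, 1.302]), ('tvec', [597.804, 124.381, 1088.299])]
top [('K', [[505.332, 0.0, 321.772], [0.0, 505.332, 198.527], [0.0, 0.0, 1.0]]), ('rvec', [2.186, -2.159, 0.122]), ('tvec', [-48.538, 597.834, 1325.27])]
wrist [('K', [[309.707, 0.0, 316.736], [0.0, 309.707, 203.493], [0.0, 0.0, 1.0]]), ('tool_from_camera', [[-0.0, -0.957, -0.291, 74.899], [1.0, -0.0, -0.0, -0.145], [0.0, -0.291, 0.957, -142.176], [0.0, 0.0, 0.0, 1.0]])]
[-3.14022329e+00  1.16344496e-04  3.63762582e-01] 0.15 18.700000000000003
```

View pics/top0.png

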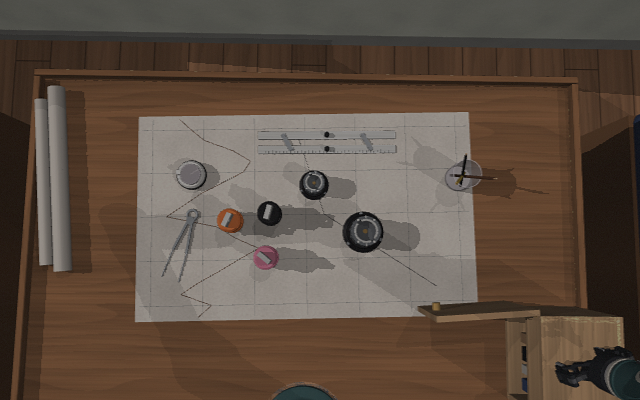

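View pics/side0.png

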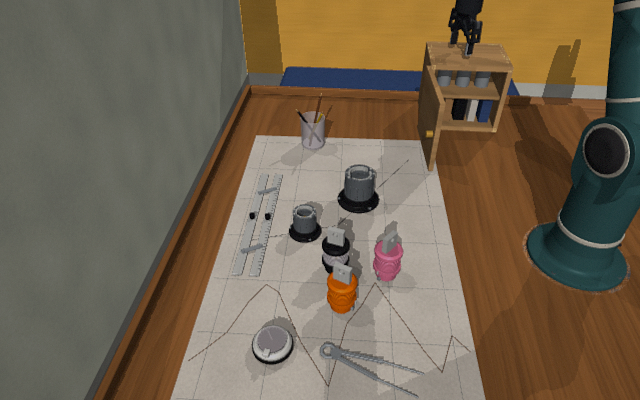

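The top view shows the black head at about (269,213), with orange and pink look-alikes at (230,220) and (265,257). The large lantern is at (363,231) and the small one at (314,184). The gripper starts over the cabinet at lower right, whose door stands open near (475,312).

```bash
cat > h.py <<'E'
import cv2,numpy as np
from scipy.spatial.transform import Rotation as Ro
def rays(im,uv,pose=None):
    """world origin and unit directions for pixels; pose=(pos,rpy) of the tool for the wrist camera"""
    uv=np.atleast_2d(np.asarray(uv,float)); K=im["K"]
    if pose is None:
        R=cv2.Rodrigues(np.asarray(im["rvec"],float))[0]; t=np.ravel(im["tvec"])
        d=np.c_[(uv-K[:2,2])/K[0,0],np.ones(len(uv))]
        return -R.T@t, d@R
    q=(uv-K[:2,2])/K[0,0]; r=np.linalg.norm(q,axis=1,keepdims=True)
    d=np.c_[q*np.sinc(r/np.pi),np.cos(r)]
    d=np.c_[q/np.maximum(r,1e-9)*np.sin(r),np.cos(r)]
    T=np.eye(4);T[:3,:3]=Ro.from_euler("xyz",pose[1]).as_matrix();T[:3,3]=pose[0]
    T=T@im["tool_from_camera"]
    return T[:3,3],d@T[:3,:3].T
def onz(im,uv,z,pose=None):
    o,d=rays(im,uv,pose); return (o+d*((z-o[2])/d[:,2])[:,None])[:,:2]
def project(im,P,pose):
    """world points to wrist pixels"""
    T=np.eye(4);T[:3,:3]=Ro.from_euler("xyz",pose[1]).as_matrix();T[:3,3]=pose[0]
    T=np.linalg.inv(T@im["tool_from_camera"])
    c=np.atleast_2d(P)@T[:3,:3].T+T[:3,3]
    n=np.linalg.norm(c[:,:2],axis=1); th=np.arctan2(n,c[:,2])
    return im["K"][:2,2]+im["K"][0,0]*c[:,:2]*(th/n)[:,None]
E
python3 - <<'E'
import pickle,cv2,numpy as np
from h import *
d=pickle.load(open("im0.pkl","rb")); t=d["top"]; s=d["side"]
hsv=cv2.cvtColor(t["pixels"],cv2.COLOR_RGB2HSV)
def blob(m,c,w):
    k=np.zeros_like(m);k[c[1]-w:c[1]+w,c[0]-w:c[0]+w]=1
    cs,_=cv2.findContours((m*k).astype(np.uint8),0,1); return max(cs,key=cv2.contourArea)
dark=(hsv[...,2]<50).astype(np.uint8)
for c,z in(((363,231),12),((314,184),12),((269,213),84)):
    b=blob(dark,c,28); e=cv2.minEnclosingCircle(b); (u,v),r=e
    print("dark",c,e,onz(t,[(u,v)],z),"diam",np.linalg.norm(np.diff(onz(t,[(u-r,v),(u+r,v)],z),axis=0)))
g=((hsv[...,2]>100)).astype(np.uint8)
b=blob(g,(269,212),9); re=cv2.minAreaRect(b); p=cv2.boxPoints(re)
w=onz(t,p,122); print("eye",w.mean(0),w, onz(t,[(267,212)],122))
o=cv2.resize(t["pixels"][130:290,140:420,::-1],None,fx=2.8,fy=2.8,interpolation=2)
cv2.imwrite("pics/topcrop.png",o)
print("cab",onz(t,[(418,308),(540,310),(508,318)],250))
E
```

```text
dark (363, 231) ((362.7331848144531, 231.82138061523438), 20.509279251098633) [[ 511.26221823 -153.10871702]] diam 111.0827857235991
dark (314, 184) ((313.5, 184.89999389648438), 14.624048233032227) [[637.46688247 -18.16161327]] diam 79.8160041319087
dark (269, 213) ((269.04052734375, 213.43243408203125), 12.586003303527832) [[552.66160596  94.39751792]] diam 64.58590421348615
eye [555.32593686  96.32492318] [[540.08628076 106.84758332]
 [573.90041566  98.05759629]
 [570.55769113  85.78579102]
 [536.75935989  94.60872207]] [[553.419755    95.93424541]]
cab [[ 336.01758494 -254.06663866]
 [ 334.63278763 -523.86527234]
 [ 316.53174305 -452.51614815]]
```

View pics/topcrop.png

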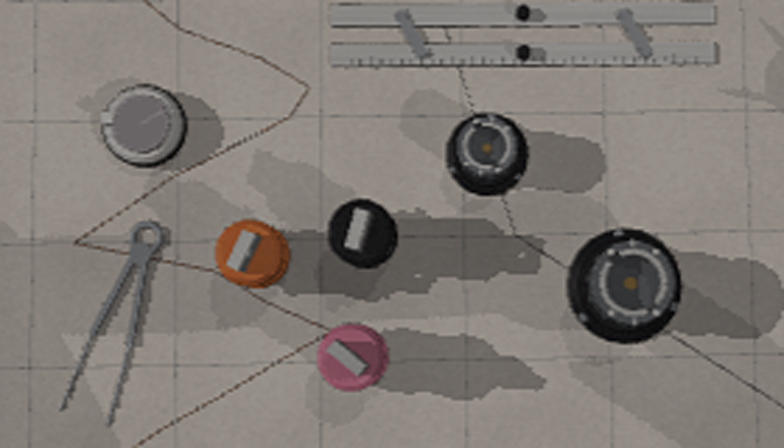

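The crop confirms the large lantern (111 mm foot) and the black head at about (554,95), with its eye's long side at about -15°. I'll lift clear of the cabinet, then take close wrist views of the lantern and the head.

```bash
python3 - <<'E'
from cell import bot
import cv2,numpy as np,pickle
p=bot.read_position(); o=[np.pi,0,-0.255]
bot.servo_line([p[0],p[1],380],v=250)
for nm,xy in(("lan",(511,-153)),("head",(554,95))):
    bot.move_ptp([*xy,215],o) if nm=="head" else (bot.move_ptp([*xy,300],o),bot.servo_line([*xy,205],v=200))
    pose=(bot.read_position(),bot.read_tcp_rot()); im=bot.get_image("wrist")
    pickle.dump((im,pose),open(nm+".pkl","wb")); cv2.imwrite(f"pics/{nm}.png",im["pixels"][...,::-1])
    print(nm,pose,bot.read_time_s(),bot.read_joint_pos())
E
python3 -c "
import cv2,numpy as np
cv2.imwrite('pics/both.png',cv2.resize(np.vstack([cv2.imread('pics/lan.png')[50:350,120:520],cv2.imread('pics/head.png')[50:350,120:520]]),None,fx=1,fy=1))"
```

```text
lan (array([ 511.60550934, -153.4584323 ,  205.7002846 ]), array([-3.14147987e+00, -1.04338647e-03, -2.55629674e-01])) 3.5167 [ 0.48474324  0.32549714 -0.30837054  1.89570453  0.12103316  0.93582579
 -1.70641612]
head (array([554.36090066,  93.11517169, 215.2555103 ]), array([ 3.14052894e+00, -8.34334015e-04, -2.57086486e-01])) 4.5583 [ 0.09869554  0.37542438 -0.4041807   1.81658867  0.17556906  0.98464914
 -2.20681315]
```

View pics/both.png

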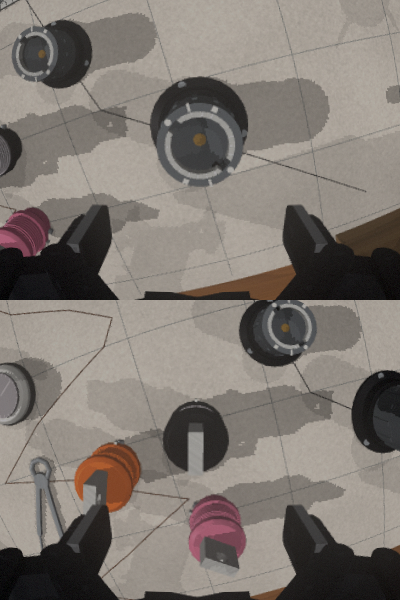

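The wrist views show the lantern centred near pixel (320,195) with white marks on its rim. The head's eye is near (315,200) in the second view. Next I'll extract the marks and the eye rectangle.

Run:
```python
import pickle,cv2,numpy as np
from h import *
im,pose=pickle.load(open("lan.pkl","rb")); px=im["pixels"]
hsv=cv2.cvtColor(px,cv2.COLOR_RGB2HSV)
# lens centre bulb contact orange, and rim marks at z=90
a=px[135:250,260:380,::-1]; A=cv2.resize(a,None,fx=4.5,fy=4.5,interpolation=2)
g=cv2.cvtColor(px,cv2.COLOR_RGB2GRAY)
# rectified rim plane z=90 at 0.25 mm/px
c=np.array([511.,-153.]); n=400; s=.25
X,Y=np.meshgrid((np.arange(n)-n/2)*s,-(np.arange(n)-n/2)*s)
P=np.c_[c[0]+X.ravel(),c[1]+Y.ravel(),np.full(X.size,90.)]
uv=project(im,P,pose).astype(np.float32).reshape(n,n,2)
W=cv2.remap(px[...,::-1].copy(),uv,None,cv2.INTER_CUBIC)
cv2.imwrite("pics/zoom.png",np.hstack([cv2.resize(A,(400,400)),W]))
m=((hsv[...,2]>165)&(hsv[...,1]<60)).astype(np.uint8)
k=np.zeros_like(m);k[135:250,260:380]=1
cs,_=cv2.findContours(m*k,0,1)
for q in cs:
    if cv2.contourArea(q)>=1:
        M=cv2.moments(q); u=[M["m10"]/M["m00"],M["m01"]/M["m00"]]; w=onz(im,[u],90,pose)[0]; r=w-c
        print(np.round(u,1),cv2.contourArea(q),np.round(w,1),np.hypot(*r).round(1),np.degrees(np.arctan2(r[1],r[0])).round(1))
im,pose=pickle.load(open("head.pkl","rb")); px=im["pixels"]
hsv=cv2.cvtColor(px,cv2.COLOR_RGB2HSV)
m=((hsv[...,2]>90)&(hsv[...,1]<60)).astype(np.uint8);k=np.zeros_like(m);k[174:232,297:336]=1
q=max(cv2.findContours(m*k,0,1)[0],key=cv2.contourArea); b=cv2.boxPoints(cv2.minAreaRect(q)); print(b)
print(onz(im,b,122,pose)); 
for v in (150,130,110,90): print(v,np.unique(np.where((m*k>0)&(hsv[...,2]>v))[0])[[0,-1]])
print([int(hsv[r,315,2]) for r in range(165,236,2)])
```

```text
[284.  246.7] 86.5 [ 475.7 -112.3] 53.8 130.9
[305.3 231.1] 6.5 [ 485.8 -135.4] 30.7 145.1
[366.  213.6] 228.0 [ 488.1 -191.8] 45.0 -120.5
[374.8 202.7] 27.5 [ 496.1 -201.5] 50.8 -107.1
[270.  223.3] 946.0 [ 500.9 -106.8] 47.3 102.3
[287.2 171.9] 13.5 [ 541.8 -134.7] 35.8 30.7
[334. 159.] 10.0 [ 542.4 -175.9] 38.8 -36.1
[[297. 182.]
 [335. 182.]
 [335. 231.]
 [297. 231.]]
[[578.41771238 103.24849017]
 [570.8551526   74.57520196]
 [530.93750573  84.34300811]
 [538.88009944 114.46618663]]
150 [183 231]
130 [182 231]
110 [182 231]
90 [182 231]
[47, 47, 46, 45, 67, 71, 73, 74, 85, 151, 154, 150, 156, 156, 154, 150, 152, 152, 155, 153, 149, 152, 154, 152, 152, 153, 154, 148, 148, 150, 154, 154, 161, 170, 153, 150]
```

View pics/zoom.png

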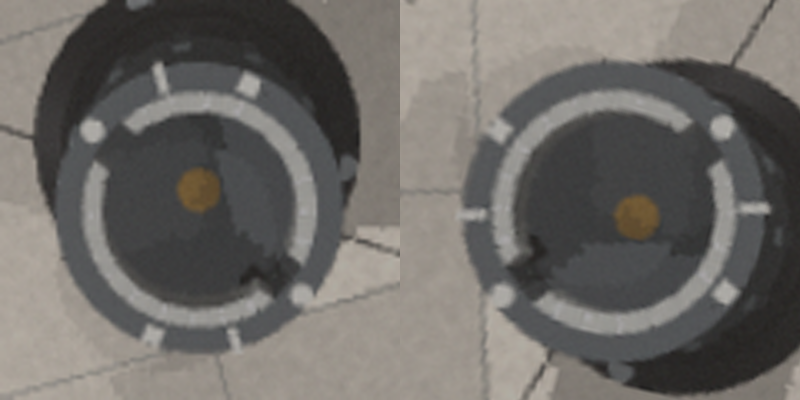

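In the rectified rim-plane view (right half) the slot dots are at (722,127) and (503,295). The bars are at (755,208) and (472,214), and the squares at (726,292) and (498,129). That puts the centre near (514.3,-155.7), with the slot axis at 37.4° and the bar 36° clockwise of it, as described. Next is the head's eye.

Run:
```python
import pickle,cv2,numpy as np
from h import *
im,pose=pickle.load(open("head.pkl","rb")); px=im["pixels"]
hsv=cv2.cvtColor(px,cv2.COLOR_RGB2HSV)
m=((hsv[...,2]>110)&(hsv[...,1]<60)).astype(np.uint8)
for r in range(178,236,4):
    c=np.where(m[r,297:340])[0]+297; print(r,c[[0,-1]] if len(c) else None,len(c), [int(v) for v in hsv[r,300:336:3,2]])
for z in(84,122):
  for u in((315.5,182.5),(315.5,222.5)): print(z,u,onz(im,[u],z,pose))
dk=(hsv[...,2]<60).astype(np.uint8);k=np.zeros_like(dk);k[145:230,278:355]=1
q=max(cv2.findContours(dk*k,0,1)[0],key=cv2.contourArea);print(cv2.boundingRect(q))
a=px[140:240,260:380,::-1]; cv2.imwrite("pics/hz.png",cv2.resize(a,None,fx=5,fy=5,interpolation=2))
```

```text
178 None 0 [46, 45, 45, 75, 75, 72, 74, 73, 43, 43, 41, 44]
182 [309 322] 14 [46, 45, 45, 129, 133, 131, 128, 129, 44, 41, 43, 42]
186 [308 322] 15 [44, 46, 42, 159, 155, 151, 156, 158, 43, 43, 42, 42]
190 [308 322] 15 [42, 42, 42, 153, 152, 157, 153, 154, 44, 44, 42, 44]
194 [308 322] 15 [42, 41, 43, 155, 153, 151, 153, 157, 42, 42, 41, 43]
198 [308 322] 15 [44, 42, 41, 157, 155, 155, 156, 154, 43, 41, 42, 42]
202 [308 322] 15 [43, 43, 43, 149, 152, 155, 155, 154, 43, 47, 44, 42]
206 [308 322] 15 [42, 42, 40, 153, 153, 150, 153, 157, 42, 42, 46, 43]
210 [308 322] 15 [44, 44, 45, 151, 153, 153, 153, 150, 44, 44, 44, 45]
214 [308 339] 17 [44, 43, 44, 152, 153, 152, 151, 154, 48, 45, 44, 40]
218 [297 339] 24 [86, 47, 43, 148, 147, 152, 154, 150, 44, 43, 89, 122]
222 [297 339] 43 [115, 115, 141, 156, 154, 148, 148, 153, 144, 153, 170, 173]
226 [297 339] 43 [153, 155, 153, 156, 156, 154, 162, 163, 169, 167, 170, 166]
230 [297 339] 43 [141, 142, 140, 158, 171, 168, 170, 165, 168, 172, 168, 166]
234 [297 339] 43 [141, 138, 141, 155, 152, 151, 154, 157, 165, 170, 166, 168]
84 (315.5, 182.5) [[565.8858929   91.73640615]]
84 (315.5, 222.5) [[528.60603749 101.60035505]]
122 (315.5, 182.5) [[574.32773111  89.3954035 ]]
122 (315.5, 222.5) [[542.22764847  97.88882633]]
(283, 151, 66, 70)
```

View pics/hz.png

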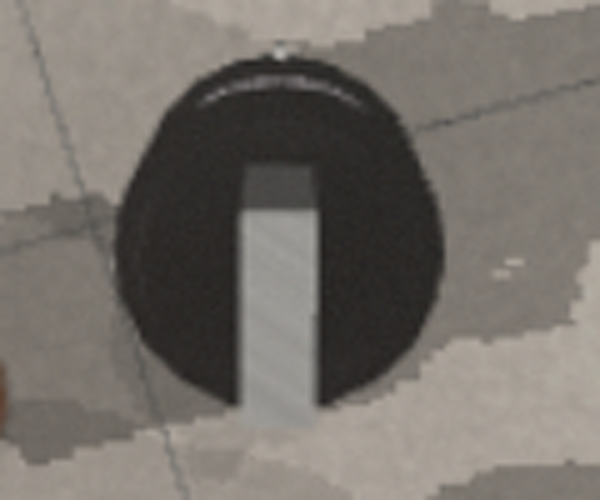

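The zoom shows the eye's top face spanning rows 182–225 at column 315.5. That places the eye at (557.4,93.9) with yaw -14.8°. I'll look at the lantern once more at the insertion yaw, to cancel the camera's bias, then grasp and lift.

```bash
cat >> h.py <<'E'
def lantern(im,pose,c,a):
    """centre and slot yaw of the lantern from the white marks on the rim (z=90), first guess c, a"""
    n=400;s=.25;g=(np.arange(n)-n/2)*s;X,Y=np.meshgrid(g,-g);mk=[0,-36,-73,180,144,107]
    for it in range(3):
        uv=project(im,np.c_[c[0]+X.ravel(),c[1]+Y.ravel(),np.full(X.size,90.)],pose).astype(np.float32).reshape(n,n,2)
        V=cv2.remap(cv2.cvtColor(im["pixels"],cv2.COLOR_RGB2GRAY),uv,None,cv2.INTER_LINEAR)
        r=np.hypot(X,Y);A=np.degrees(np.arctan2(Y,X));src=[];dst=[]
        for k in mk:
            dA=(A-np.degrees(a)-k+180)%360-180
            w=((r>32)&(r<37)&(abs(dA)<13)&(V>130))
            if w.sum()<30: continue
            t=np.radians(k); src.append([34.5*np.cos(t),34.5*np.sin(t)]); dst.append([X[w].mean(),Y[w].mean()])
        M,_=cv2.estimateAffinePartial2D(np.array(src),np.array(dst)); res=np.array(src)@M[:,:2].T+M[:,2]-dst
        c=c+M[:,2]; a=np.arctan2(M[1,0],M[0,0])
    return c,a,len(src),np.hypot(*M[:,0]),np.abs(res).max()
E
python3 - <<'E'
from cell import bot
import pickle
from h import *
L1=lantern(*pickle.load(open("lan.pkl","rb")),np.array([514.3,-155.7]),.653); print(L1)
y2=-.257+L1[1]+np.radians(14.8)
bot.move_ptp([514,-155,205],[np.pi,0,y2]); bot.sleep(.15)
pose=(bot.read_position(),bot.read_tcp_rot()); im=bot.get_image("wrist")
pickle.dump((im,pose),open("lan2.pkl","wb")); cv2.imwrite("pics/lan2.png",im["pixels"][...,::-1])
print(pose,bot.read_joint_pos()); L2=lantern(im,pose,L1[0],L1[1]); print(L2)
o=[np.pi,0,-.258]
bot.move_gripper(.6,60)
bot.move_ptp([557.4,93.9,160],o); bot.servo_line([557.4,93.9,91],o,v=120); bot.sleep(.1)
print(bot.read_position(),bot.read_tcp_rot(),bot.read_force())
bot.move_gripper(0,60); print(bot.read_grip_width(),bot.read_grasp_force(),bot.read_force(),bot.read_ft_torque())
bot.servo_line([557.4,93.9,225],v=150); bot.sleep(.1)
print(bot.read_grip_width(),bot.read_grasp_force(),bot.read_force(),bot.read_time_s(),bot.read_joint_pos())
pose=(bot.read_position(),bot.read_tcp_rot()); im=bot.get_image("wrist"); pickle.dump((im,pose),open("held.pkl","wb")); cv2.imwrite("pics/held.png",im["pixels"][...,::-1])
E
```

```text
(array([ 514.00928891, -155.77053598]), np.float64(0.6511576016433118), 6, np.float64(1.0019901678488183), np.float64(0.1343803827855723))
(array([ 514.32546054, -154.03159569,  205.10861398]), array([-3.14158830e+00, -2.99591961e-04,  6.53773169e-01])) [ 0.63218014  0.3596477  -0.49162047  1.88034429  0.20533065  0.95104446
 -0.86974386]
(array([ 513.90616239, -155.90483165]), np.float64(0.6522789377079925), 6, np.float64(1.0050466353845815), np.float64(0.10956797639035898))
[558.18130355  94.03543776  91.96947566] [-3.14077682e+00 -1.69488827e-03 -2.58099184e-01] [-0.11486304 -0.25603138  0.24357388]
0.1305915783798377 59.081135988235474 [-0.08896248 -0.15188017  3.89913347] [-0.06024502  0.05238792  0.01393042]
0.1299000011319515 58.46458911895752 [-0.31429337 -0.02251985 -1.57091864] 10.0417 [ 0.08918964  0.36926292 -0.39310201  1.80129846  0.16398972  1.00545083
 -2.19727647]
```

View pics/held.png

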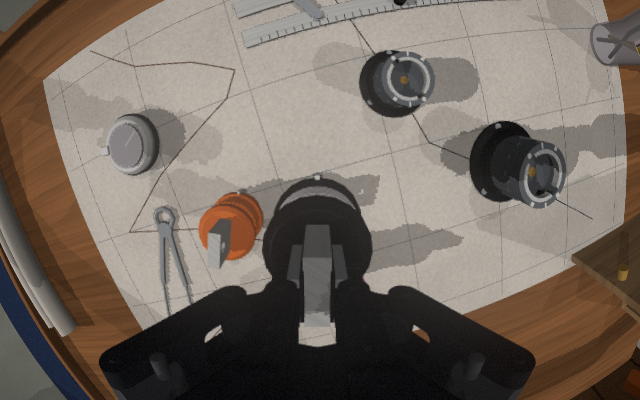

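The head is gripped and hangs upright (eye between the fingers near (317,270)). Both lantern fixes agree to 0.2 mm. I'll move over the socket, correct the pose by feedback, and descend with force checks.

```bash
cat > ins.py <<'E'
from cell import bot
from h import *
yaw=.652; L=np.array([513.95,-155.85]); T=L+.72*np.array([np.cos(yaw),np.sin(yaw)])
def settle(t,y,cmd,n=3):
    """repeat the command with the read error added"""
    for _ in range(n):
        bot.sleep(.15); e=np.array(t)-bot.read_position(); cmd=cmd+np.clip(e,-1.5,1.5)
        bot.servo_line(cmd,[np.pi,0,y],v=60)
    bot.sleep(.15); return cmd
E
python3 - <<'E'
from ins import *
o=[np.pi,0,yaw]
bot.move_ptp([*T,225],o); bot.servo_line([*T,192],o,v=100)
cmd=settle([*T,192],yaw,np.array([*T,192.])); off=cmd-[*T,192]
print("off",off,bot.read_position()-[*T,192],bot.read_tcp_rot(),bot.read_force(),bot.read_time_s())
for z in np.arange(188,157,-4):
    bot.servo_line([cmd[0],cmd[1],z+off[2]],o,v=40); bot.sleep(.05)
    f=bot.read_force(); print(z,np.round(bot.read_position()-[*T,z],2),np.round(f,1),np.round(bot.read_ft_torque(),2))
    if f[2]>12: break
print(bot.read_time_s())
im=bot.get_image("wrist"); cv2.imwrite("pics/ins.png",im["pixels"][...,::-1])
E
```

```text
off [ 0.01243383 -0.01199126  0.00967987] [-0.00138511 -0.02768078  0.02165135] [-3.14158866e+00  2.16683926e-05  6.51966899e-01] [ 0.71022828 -0.4856376  -1.77610035] 13.15
188 [-0.13  0.02 -0.23] [-0.   0.4 -1.7] [0.03 0.03 0.03]
184 [-0.11  0.03 -0.17] [ 0.1 -0.5 -1.5] [ 0.01 -0.01 -0.03]
180 [-0.08  0.02 -0.15] [ 0.7 -0.2 -2.1] [-0.02 -0.05 -0.05]
176 [-0.03  0.03 -0.12] [-0.8  0.4 -1.5] [-0.04 -0.02  0.03]
172 [-0.07  0.03 -0.15] [ 0.7  0.2 -1.8] [0.04 0.03 0.03]
168 [-0.08  0.04 -0.14] [ 0.7  0.2 -1.8] [ 0.06 -0.02 -0.05]
164 [-0.08  0.02 -0.15] [ 0.7  0.3 -1.5] [-0.04  0.07 -0.01]
160 [-0.1   0.07 -0.18] [-0.1 -0.2 -1.8] [-0.02  0.04  0.01]
15.55
```

No contact on the way down, so the pins are in the slots. Next I seat the head on the floor, then twist clockwise in steps to the test mark.

Run:
```python
from ins import *
o=[np.pi,0,yaw]; z=160
while z>155:
    z-=.5; bot.servo_line([*T,z],o,v=20); bot.sleep(.1); f=bot.read_force()
    print(z,np.round(bot.read_position()-[*T,z],2),np.round(f,1))
    if f[2]>3: break
bot.sleep(.3)
# the head turns about its own axis L, 0.72 mm off the tool axis
for k in range(1,10):
    y=yaw-.628*k/9; P=L+.72*np.array([np.cos(y),np.sin(y)])
    bot.servo_line([*P,z],[np.pi,0,y],v=20); bot.sleep(.1)
    f=bot.read_force(); m=bot.read_ft_torque()
    print(k,round(float(yaw-bot.read_tcp_rot()[2]),3),np.round(bot.read_position()-[*P,z],2),np.round(f,1),np.round(m,3))
    if np.linalg.norm(f)>35: break
bot.sleep(.3)
print(bot.read_tcp_rot(),bot.read_grasp_force(),bot.read_grip_width(),bot.read_time_s())
im=bot.get_image("wrist"); cv2.imwrite("pics/tw.png",im["pixels"][...,::-1])
cv2.imwrite("pics/s2.png",cv2.resize(bot.get_image("side")["pixels"][90:230,290:430,::-1],(560,560)))
```

```text
159.5 [0.06 0.01 0.06] [-0.1  1.  -2.7]
159.0 [-0. -0. -0.] [ 0.1 -0.2 -1.3]
158.5 [-0.01  0.03 -0.01] [ 0.2 -0.6 -2.7]
158.0 [-0.02  0.01 -0.03] [ 0.8 -1.1 -2.5]
157.5 [ 0.1  -0.03  0.06] [-0.5 -0.1 -1.4]
157.0 [ 0.22 -0.1   0.52] [-2.1 -0.7  6.2]
1 0.069 [ 0.44 -0.02  0.51] [-0.8  0.4  5. ] [ 0.046  0.299 -0.049]
2 0.138 [0.48 0.13 0.49] [-1.2  0.3  5. ] [0.185 0.22  0.039]
3 0.207 [0.52 0.12 0.5 ] [-0.4 -0.1  5. ] [0.162 0.24  0.007]
4 0.277 [0.57 0.09 0.51] [0.  0.7 3.8] [ 0.099  0.207 -0.052]
5 0.347 [0.58 0.01 0.53] [-0.5  1.1  6.1] [0.089 0.21  0.058]
6 0.417 [ 0.56 -0.04  0.49] [-0.5  0.2  4.7] [0.112 0.131 0.037]
7 0.486 [ 0.58 -0.08  0.49] [-0.2 -0.8  5. ] [0.08  0.188 0.023]
8 0.556 [ 0.62 -0.12  0.51] [-0.5 -0.5  4.7] [0.08  0.121 0.019]
9 0.626 [ 0.62 -0.18  0.5 ] [-0.   0.4  5.1] [0.003 0.136 0.091]
[ 3.14099217e+00 -1.43302449e-03  2.62168714e-02] 59.39937651157379 0.12953079295294465 21.45
```

View pics/tw.png

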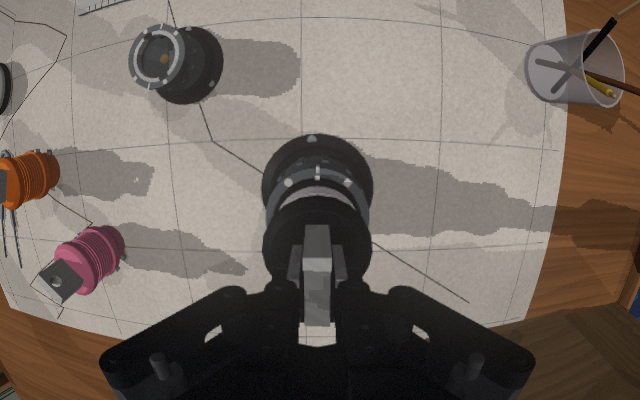

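The wrist view shows the lantern bar at (317,172), lined up with the head's pointer and eye. The slot dot is at (288,183) and the lock square at (347,182), on either side. The head is seated with about 7 N on the floor, turned 0.626 rad, and still gripped at 59 N.

```bash
python3 -c "
from cell import bot
print(bot.close_job(),bot.read_tcp_rot(),bot.read_grasp_force(),bot.read_time_s())"
```

```text
the job is handed in; nothing more can be done
the job is handed in; nothing more can be done
```

I handed the job in at about 21.5 s: the lamp head is seated on the socket floor, turned 0.63 rad clockwise to the test bar, and still held by the gripper at about 59 N. The judge's verdict was not shown.

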